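Oil the bearings, fit the double lid and show the inner seal

ROBOT

A 6-joint arm with a two-finger parallel gripper is mounted at the origin on the work surface; the furniture and walls round the work are solid. World frame = base frame: x ahead of the robot, y to its left, z up, the work surface at z = 0. Lengths are in m, angles in rad, forces in N, time in s.
With the tool pointing down it reaches from about 0.25 to 0.725 m from the base axis. Payload 4 kg.
Tool frame: the origin (TCP) lies midway between the tips of the shut fingers; the grasp point (between the pads) lies grip_point_offset behind it (grip_point_offset is the distance from the TCP to the grasp point, in m); z points along the fingers, y is the line along which they close (so a half turn about z gives the same grasp; the last joint's range is limited). The gripper opens to 85 mm and grips with 20 to 120 N. Pads are 22 mm wide; open, the fingers measure 114 mm over their backs; the gripper's body (76 mm by 85 mm) begins 54 mm behind the grasp point. The pads swing forward as they close: fully open they stand 13 mm farther back than shut.
Start: joints at [1.219, 0.241, 0.005, 1.335, 0, 1.571], TCP at [0.172, 0.469, 0.231] pointing down, gripper open.
Joint ranges: [-2.72, 2.72], [-1.05, 1.87], [-1.09, 1.28], [-1.99, 2.15], [-1.42, 1.44], [-3.14, 3.14]. Speed limits (rad/s): [2.79, 2.79, 3.14, 3.14, 3.14, 3.14].

INTERFACE

Orientations are given as a unit quaternion [x, y, z, w].
In Python, from workcell import * gives the robot as it stands. The module is installed in compiled form; this text tells all that it offers.
- The arm moves only by the tool arm_command, never from a script. Its arguments are lists of equal length, an entry for each row: "slide": the shift along the tool's x, y, z in cm, a list of three; "spin": the turn about the tool's z in degrees. A call has exactly 5 rows; each row is the pose to reach, as a shift and turn from the pose commanded when the call began, along the tool's axes at that moment; what a row does not reach only later rows make up. A row lasts 1/8 s, in which the tool goes at most 62.5 mm and 10.7 degrees, less where a joint would pass 70% of its speed; a pose out of reach is approached as far as the arm can. A call with a gripper value outside its range is refused whole. "jaw" is the finger opening in cm, from 0 to 8.54, set as the call begins (left out, the last holds). The fingers move at their own pace and stop on an object; the grip force is fixed at half the most. Time passes only in rows, so rows that repeat a pose let the fingers close, or fill a call up. It gives the time, the measured TCP pose, the force, the opening and the grip force at its end, in the units of the state.
- get_obs(): the state, without advancing time (a new reading comes with each control period).
- camera(name): name is "scene" or "top" or "wrist"; returns a dict with "pixels" (400x640x3 uint8, red, green, blue), "range_z" (400x640 float32, m along the optical axis (not along the pixel's ray), 0 where there is no reading), "intrinsics" (3x3 intrinsics, pixels), "rvec" (rotation vector, rad) and "tvec" (3), from world to camera coordinates, as OpenCV has them. Camera axes: x right, y down, z forward; pixel columns grow to the right and rows downward; lengths in m; the calibration is good to about 2 mm. A picture is of the moment at which its call begins.
- job_done(): hands the job in; it is judged then, once.
Trained networks look in a picture, given as the dict that the camera call returned (one of the last four; its "shot" number tells which), for a name from the list of things; names that differ only in an ending like _2 or _b are one class to them, and where a whole thing is asked for, a point or a joint stands for the part that bears it (a point fixed in the world has none). Each returns a list of dicts, best first, with "confidence" (0 to 1); they miss things now and then, are a little off and sometimes report something else, mostly with a low value. They report only what shows in the picture. A call takes as long as a camera call. They do not tell look-alikes from the thing itself.
- recognise(picture, thing): "centre" ([column, row] in pixels, amid what is visible of it).
- landmark_of(picture, thing): "centre" ([column, row] in pixels: a listed point, or the origin of a listed thing).
The state is a dict: "clock": time; "joint_pos": joint angles; "joint_vel": joint speeds; "tau": joint torques, N m; "eef_pos": TCP position; "tool_rot": TCP orientation; "ft_force": force on the tool from outside, world axes, zero at the start; "ft_torque": the same for the moment, N m; "grip_width": finger opening in m; "grasp_force": force on a finger pad.
Only numpy, scipy, OpenCV 4.12 (cv2) and the standard library are available. Lean on these libraries where they do the work, as an engineer would, in place of code of your own. Each camera call takes 0.05 s, during which the arm holds its last target. There are 200 camera calls.

TASK

Protect the bearings in the open tin with rust inhibitor: push the nozzle cap of the spray bottle beside it fully down and let it spring back up. Then take the nested pair of lids by the handle of the inner lid, lower them onto the tin and let go of the handle only when both are fully seated. Finally lift the outer lid off alone, without disturbing the inner lid, so that its seating can be inspected; finish while still holding the outer lid in the gripper, still and roughly level, at least 8 cm higher than it sat. Leave the other things on the bench where they are.

Things in the scene. Friction and masses are not known exactly. Their poses are not given: they have to be found in the camera images.
- tin: open-topped rectangular steel tin, fixed to the worktop, 100 mm long (its x) x 52 mm wide (its y) x 60 mm high, wall 2.5 mm, mouth 95 x 47 mm, three bearings on its floor; a small screw tab at each short end, 3 mm high. Origin: centre of its underside, on the worktop; z up. The rim is at z = 60 mm. (A tall tool chest fills the back left of the bench, world x over 0.56, y over 0.28: keep clear)
- nozzle_top (a point): centre of the top of the round grey nozzle cap (28 mm diameter, 20 high) of the aluminium spray bottle (52 mm diameter, standing in an 80 x 80 mm plywood block fixed to the worktop), about 17 cm to the right of the tin, its short spout toward the tin; about 160 mm above the worktop, sinks as it is pressed
- nozzle (a joint): how far the nozzle cap is pressed down, m: 0 = up, 0.010 = fully down against its stop; a spring pushes it back, about 3 N at the start and 7 N at the end of the stroke
- inner_lid: loose aluminium inner lid: plug 91 x 43 x 14 mm deep (lowest 6 mm 85 x 37), above it a flange 100 x 52 x 3, central upright black handle block 30 long (x) x 14 thick (y), top at z = 43.5. Origin: centre of the plug's underside; x along its length, z up. Starts left of the tin. Fits the tin's mouth with 2 mm clearance, either way round; seated, the origin is 46 mm above the tin's
- outer_lid: loose steel outer lid, 113 (x) x 65 (y) x 15.5 mm, walls 2.5. Origin: centre of the skirt's lower edge. Rests on the inner lid's flange, origin 4 mm above the inner lid's; that handle sticks 24 mm up through its 33 x 17 slot, so raising the handle carries both; gripped by its long sides (65 mm) it comes up alone. Seated on the tin its skirt surrounds the rim, origin 50 mm above the tin's
- tape_measure: yellow tape measure, 36 x 82 x 67 mm, loose bystander standing behind and left of the tin; leave alone
- masking_tape: roll of cream masking tape, 98 mm across, 36 mm high, lying flat behind the tin, loose bystander; leave alone
- screwdriver_a: screwdriver, 212 mm long, loose bystander lying on the worktop nearer the robot than the spray bottle; leave alone
Not all that is in view belongs to the job. Leave any purple or red look-alike of the tin alone.

How it is judged:
By the outcome, as a careful person would: the job done as asked, in the order asked, and still so for the second after the job is handed in, while the arm keeps its last pose, push and grip.
It also fails if it takes over 59 s, if anything falls off the work surface, if the arm or the gripper's body presses on something with over 40 N, if the wrist force passes 120 N, or if a joint passes its speed limit or range.

## Working session

There is one attempt and no reset: what is moved stays moved. The work goes in short steps, Python scripts to look and compute and a tool call to move; the robot and the scene stay as the last step left them, time stands still between calls to the robot, and variables do not carry over. Pictures are saved under pics/ and viewed, at most 10 in all, crops included, and the job is handed in when it is done.

Besides the shell and the picture viewer there is one more tool, called in YAML: its name, and indented under it one key for each argument. arm_command: Moves the arm, as the interface text tells. Its arguments: {"type":"object","properties":{"slide":{"type":"array","items":{"type":"array","items":{"type":"number"}}},"spin":{"type":"array","items":{"type":"number"}},"jaw":{"type":"number"}},"required":["slide","spin"]}

```bash
mkdir -p pics; cat > h.py <<'E'
from workcell import *
import numpy as np, cv2
from scipy.spatial.transform import Rotation as R
def cam(n):
    c=camera(n); c['Rm']=cv2.Rodrigues(np.array(c['rvec'],float))[0]; return c
def world(c,u,v,z=None,d=None):
    K=np.array(c['intrinsics']); ray=np.array([(u-K[0,2])/K[0,0],(v-K[1,2])/K[1,1],1.])
    t=np.array(c['tvec'],float).ravel(); o=-c['Rm'].T@t; r=c['Rm'].T@ray
    if z is not None: return o+r*(z-o[2])/r[2]
    if d is None:
        d=c['range_z'][int(round(v)),int(round(u))]
    return o+r*d
def cloud(c):
    K=np.array(c['intrinsics']); t=np.array(c['tvec'],float).ravel()
    v,u=np.mgrid[0:400,0:640]; d=c['range_z']
    P=np.stack([(u-K[0,2])/K[0,0]*d,(v-K[1,2])/K[1,1]*d,d],-1)-t
    W=P@c['Rm']; W[d==0]=np.nan; return W
def save(c,n): cv2.imwrite('pics/'+n,cv2.cvtColor(c['pixels'],cv2.COLOR_RGB2BGR))
E
python3 - <<'E'
from h import *
o=get_obs(); print(o)
for n in ['top','scene']:
    c=cam(n); save(c,n+'1.png')
    print(n,(-c['Rm'].T@np.array(c['tvec']).ravel()).round(3))
    for t in ['tin','nozzle_top','inner_lid','outer_lid','tape_measure','masking_tape','screwdriver_a']:
        for r in landmark_of(c,t)[:3]:
            u,v=r['centre']; print(t,round(r['confidence'],2),np.round([u,v]),world(c,u,v).round(3))
E
```

```text
{'clock': 0.0, 'joint_pos': array([ 1.21897605e+00,  2.41407197e-01,  3.72217403e-03,  1.33521624e+00,
       -5.60513534e-06,  1.57082855e+00]), 'joint_vel': array([-0.00058417, -0.00147495,  0.00031794,  0.00096739, -0.00034199,
        0.00117113]), 'tau': array([ 5.55228835e-04, -3.72310817e+01,  2.52411532e+01,  1.69167953e-02,
        1.83410734e-04, -1.31630463e-05]), 'eef_pos': array([0.17208464, 0.46877214, 0.23041508]), 'tool_rot': array([ 1.75020066e-01,  9.84564304e-01, -1.03671974e-03, -1.81410477e-04]), 'ft_force': array([-0.06074446, -0.15274381, -0.08126957]), 'ft_torque': array([ 0.0763752 , -0.01702179, -0.00625068]), 'grasp_force': 0.0, 'grip_width': 0.08547410745806963}
top [0.256 0.018 1.338]
tin 0.93 [332. 179.] [ 0.543 -0.062  0.013]
tin 0.74 [283. 195.] [0.492 0.091 0.011]
tin 0.67 [409. 291.] [ 0.204 -0.291  0.011]
nozzle_top 0.46 [391. 171.] [ 0.534 -0.216  0.163]
inner_lid 0.57 [212. 213.] [0.43  0.297 0.038]
tape_measure 0.88 [249. 153.] [0.609 0.191 0.063]
masking_tape 0.63 [278. 121.] [ 0.733  0.11  -0.001]
screwdriver_a 0.77 [382. 240.] [ 0.357 -0.214  0.003]
scene [-0.178 -0.621  0.837]
tin 0.81 [345. 219.] [ 0.51  -0.073  0.041]
tin 0.76 [326. 354.] [ 0.19  -0.295  0.011]
tin 0.71 [298. 208.] [0.47  0.069 0.024]
nozzle_top 0.69 [398. 202.] [ 0.543 -0.21   0.159]
inner_lid 0.66 [239. 188.] [0.416 0.272 0.02 ]
outer_lid 0.55 [240. 189.] [0.417 0.271 0.018]
masking_tape 0.58 [347. 170.] [0.698 0.076 0.033]
masking_tape 0.3 [238. 190.] [0.409 0.272 0.015]
screwdriver_a 0.61 [350. 291.] [ 0.356 -0.221  0.001]
```

View pics/top1.png

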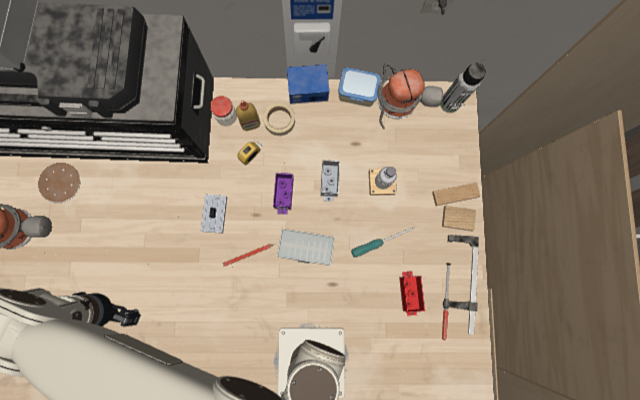

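View pics/scene1.png

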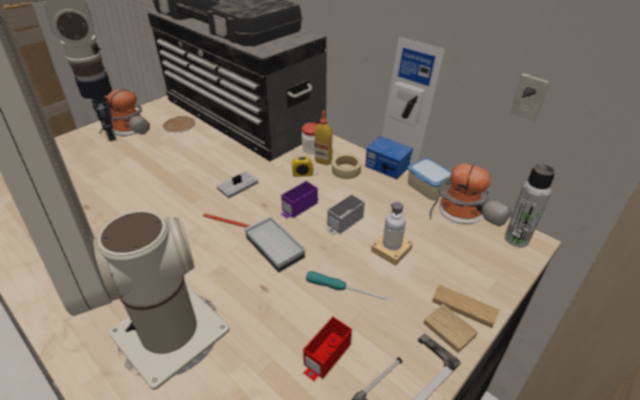

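The top view shows the grey tin at (330,179), the bottle at (385,178), the lid pair with its black handle at (213,213), and purple and red decoys at (283,193) and (410,293). The scene view agrees with this. Next I'll fit poses from the depth clouds.

```bash
python3 - <<'E'
from h import *
def fit(W,cx,cy,r,z0,z1,name):
    m=(np.hypot(W[...,0]-cx,W[...,1]-cy)<r)&(W[...,2]>z0)&(W[...,2]<z1)
    p=W[m]
    if len(p)<5: print(name,len(p));return
    q=cv2.minAreaRect((p[:,:2]*1000).astype(np.float32)); print(name,len(p),'z',np.median(p[:,2]).round(4),'c',np.round(q[0],1),'s',np.round(q[1],1),'a',round(q[2],1))
for n in ['top','scene']:
    c=cam(n);W=cloud(c);print(n)
    fit(W,.54,-.062,.08,.05,.07,'tin rim')
    fit(W,.42,.285,.09,.008,.03,'lid top')
    fit(W,.42,.285,.05,.036,.055,'handle')
    fit(W,.54,-.213,.06,.15,.175,'cap')
    fit(W,.54,-.213,.06,.10,.175,'bottle')
    fit(W,.54,-.213,.08,.008,.06,'block')
    K=np.array(c['intrinsics']);print(K[0,0])
E
```

```text
top
tin rim 110 z 0.0596 c [539.8 -52.4] s [ 52.  101.5] a 87.2
lid top 771 z 0.0199 c [429.5 283.2] s [ 96.3 113.3] a 85.4
handle 49 z 0.0426 c [430.3 298.2] s [13.7 27.7] a 85.6
cap 86 z 0.1597 c [ 533.7 -214.3] s [26.3 27.8] a 38.6
bottle 261 z 0.1194 c [ 534.1 -213.4] s [51.3 47.6] a 46.2
block 404 z 0.0281 c [ 527.1 -206.9] s [118.3  86.1] a 44.5
437.8038692579918
scene
tin rim 239 z 0.0566 c [538.3 -51.3] s [ 54.5 103. ] a 87.7
lid top 515 z 0.0193 c [427.9 299.5] s [ 70.6 115.5] a 85.5
handle 44 z 0.0418 c [428.2 298.8] s [18.4 30.1] a 81.4
cap 94 z 0.1585 c [ 531.7 -214.3] s [26.7 26.9] a 47.4
bottle 404 z 0.1193 c [ 527.5 -217. ] s [41.9 51.9] a 32.8
block 711 z 0.0275 c [ 531.  -214.3] s [82.5 80.8] a 1.9
431.47315539262297
```

```bash
cat >> h.py <<'E'
def go(x,y,z,yaw=None):
    o=get_obs(); M=R.from_quat(o['tool_rot']).as_matrix()
    s=M.T@(np.array([x,y,z])-o['eef_pos'])*100
    cur=np.degrees(np.arctan2(M[1,1],M[0,1])); sp=0 if yaw is None else -(yaw-cur)
    sp=(sp+90)%180-90
    print('t',round(o['clock'],2),'pos',o['eef_pos'].round(4),'yaw',cur.round(2),'tilt',M[:,2].round(4),'F',o['ft_force'].round(2),'grip',round(o['grip_width'],4),round(o['grasp_force'],1))
    print('slide',s.round(2),'spin',sp.round(2))
E
python3 - <<'E'
from h import *
go(.533,-.214,.20,85.5)
E
```

```text
t 0.9 pos [0.1723 0.4694 0.2313] yaw 69.84 tilt [ 0.e+00  1.e-04 -1.e+00] F [ 0.82 -0.75 -0.17] grip 0.0857 0.0
slide [-57.41 -51.72   3.13] spin -15.66
```

arm_command:
  slide:
    - [-4,-3.6,0]
    - [-8,-7.2,0]
    - [-12,-10.8,0]
    - [-16,-14.4,0]
    - [-20,-18,0]
  spin: [0,0,0,0,0]
  jaw: 0

```text
clock: 1.52
eef_pos: [0.2986, 0.2301, 0.2316]
tool_rot: [0.175, 0.985, 0.0, 0.0]
ft_force: [0.5, 0.3, 0.4]
grip_width: 0.0002
grasp_force: 0.0
```

arm_command:
  slide:
    - [-4,-3.6,0]
    - [-8,-7.2,0]
    - [-12,-10.8,0]
    - [-16,-14.4,0]
    - [-20,-18,0]
  spin: [0,0,0,0,0]

```text
clock: 2.15
eef_pos: [0.4245, -0.0082, 0.2316]
tool_rot: [0.175, 0.985, 0.0, 0.001]
ft_force: [0.5, 0.8, -0.6]
grip_width: -0.0003
grasp_force: 0.0
```

arm_command:
  slide:
    - [-4,-3.6,0]
    - [-8,-7.2,0]
    - [-12,-10.8,0]
    - [-14,-13.5,0]
    - [-14,-13.5,0]
  spin: [0,0,0,0,0]

```text
clock: 2.78
eef_pos: [0.509, -0.1836, 0.2306]
tool_rot: [0.177, 0.984, -0.0, -0.0]
ft_force: [-0.7, 0.6, -0.7]
grip_width: 0.0002
grasp_force: 0.0
```

```bash
python3 - <<'E'
from h import *
c=cam('wrist'); save(c,'w1.png'); W=cloud(c)
go(.533,-.214,.165,None)
for zc in (.15,):
    m=(np.hypot(W[...,0]-.533,W[...,1]+.214)<.05)&(W[...,2]>.15)&(W[...,2]<.18)
    p=W[m];print(len(p), len(p) and (np.median(p,0),p.min(0),p.max(0)))
print([(r['confidence'],r['centre'],world(c,*r['centre'],z=.16).round(4)) for r in landmark_of(c,'nozzle_top')])
E
```

```text
t 2.83 pos [ 0.5085 -0.1822  0.2308] yaw 69.73 tilt [-9.e-04  6.e-04 -1.e+00] F [ 0.51  0.4  -0.38] grip 0.0004 0.0Traceback (most recent call last):
  File "<stdin>", line 3, in <module>
  File "h.py", line 25, in go
    print('slide',s.round(2),'spin',sp.round(2))
                                    ^^^^^^^^
AttributeError: 'int' object has no attribute 'round'
```

View pics/w1.png

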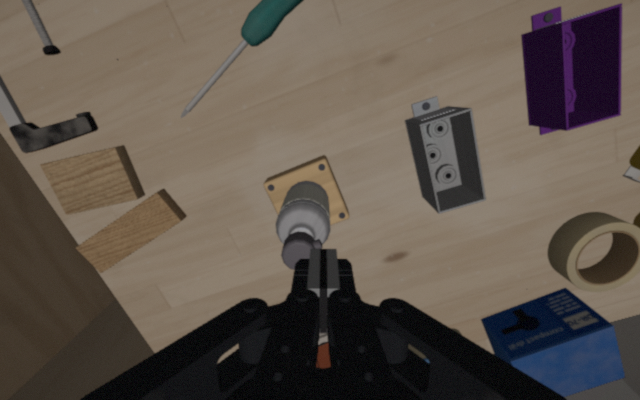

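The wrist view shows the cap at about (300,248), clear ahead of the shut fingers, and the open tin at (445,160). I'll measure again.

```bash
sed -i 's/sp.round(2)/np.round(sp,2)/' h.py; python3 - <<'E'
from h import *
c=cam('wrist'); W=cloud(c)
go(.533,-.214,.165,None)
m=(np.hypot(W[...,0]-.533,W[...,1]+.214)<.05)&(W[...,2]>.15)&(W[...,2]<.18)
p=W[m];print(len(p), len(p) and (np.median(p,0),p.min(0),p.max(0)))
print([(r['confidence'],r['centre'],world(c,*r['centre'],z=.16).round(4)) for r in landmark_of(c,'nozzle_top')])
m=(np.hypot(W[...,0]-.54,W[...,1]+.052)<.08)&(W[...,2]>.055)&(W[...,2]<.065)
q=cv2.minAreaRect((W[m][:,:2]*1000).astype(np.float32)); print('tin',q,np.median(W[m][:,2]))
E
```

```text
t 2.88 pos [ 0.5083 -0.1813  0.2309] yaw 69.8 tilt [-1.e-03  8.e-04 -1.e+00] F [0.82 0.66 0.36] grip 0.0004 0.0
slide [-3.46 -2.22  6.59] spin 0
790 (array([ 0.5301663 , -0.2140385 ,  0.15905614]), array([ 0.52072838, -0.22781756,  0.1501102 ]), array([ 0.54536776, -0.19550037,  0.161468  ]))
[(0.58, [294.9, 254.1], array([ 0.5313, -0.2142,  0.16  ]))]
tin ((539.7889404296875, -52.32297134399414), (52.504241943359375, 100.40469360351562), 87.48120880126953) 0.05896797268794468
```

arm_command:
  slide:
    - [-3.4,-2.3,0]
    - [-3.4,-2.3,3]
    - [-3.4,-2.3,6]
    - [-3.4,-2.3,6.4]
    - [-3.4,-2.3,6.4]
  spin: [0,0,0,0,0]

```text
clock: 3.55
eef_pos: [0.5328, -0.2139, 0.1681]
tool_rot: [0.174, 0.985, -0.0, 0.0]
ft_force: [0.2, -0.0, 0.8]
grip_width: 0.0
grasp_force: 0.0
```

arm_command:
  slide:
    - [0,0,0.4]
    - [0,0,0.8]
    - [0,0,1.2]
    - [0,0,1.5]
    - [0,0,1.5]
  spin: [0,0,0,0,0]

```text
clock: 4.18
eef_pos: [0.5333, -0.2148, 0.1531]
tool_rot: [0.175, 0.985, -0.0, 0.001]
ft_force: [-0.8, 0.4, 5.6]
grip_width: -0.0001
grasp_force: 2.8
```

```bash
python3 - <<'E'
from h import *
go(.532,-.2142,.148)
E
```

```text
t 4.17 pos [ 0.5333 -0.2148  0.1531] yaw 69.84 tilt [ 1.8e-03 -4.0e-04 -1.0e+00] F [-0.78  0.39  5.61] grip -0.0001 2.8
slide [0.14 0.02 0.5 ] spin 0
```

arm_command:
  slide:
    - [0,0,0.2]
    - [0,0,0.3]
    - [0,0,0.4]
    - [0,0,0.45]
    - [0,0,0.45]
  spin: [0,0,0,0,0]

```text
clock: 4.8
eef_pos: [0.5333, -0.2148, 0.15]
tool_rot: [0.175, 0.985, -0.0, 0.001]
ft_force: [-2.4, 1.7, 11.0]
grip_width: 0.0001
grasp_force: 5.7
```

arm_command:
  slide:
    - [0,0,0.05]
    - [0,0,0.1]
    - [0,0,0.1]
    - [0,0,0.1]
    - [0,0,0.1]
  spin: [0,0,0,0,0]

```text
clock: 5.42
eef_pos: [0.5333, -0.2149, 0.15]
tool_rot: [0.175, 0.985, -0.0, 0.002]
ft_force: [-3.7, 2.3, 16.4]
grip_width: -0.0001
grasp_force: 7.8
```

arm_command:
  slide:
    - [0,0,-0.5]
    - [0,0,-1]
    - [0,0,-2]
    - [0,0,-5]
    - [0,0,-10]
  spin: [0,0,0,0,0]

```text
clock: 6.05
eef_pos: [0.5308, -0.2142, 0.2451]
tool_rot: [0.175, 0.985, 0.001, -0.003]
ft_force: [0.5, -1.4, 0.3]
grip_width: 0.0002
grasp_force: 0.0
```

```bash
python3 - <<'E'
from h import *
c=cam('top'); W=cloud(c)
m=(np.hypot(W[...,0]-.533,W[...,1]+.214)<.012)&(W[...,2]>.14)&(W[...,2]<.18)
print(m.sum(),np.median(W[m][:,2]))
go(.429,.298,.18,85.5)
E
```

```text
17 0.1589957150027818
t 6.1 pos [ 0.5342 -0.2155  0.2543] yaw 69.83 tilt [ 0.007  -0.0032 -1.    ] F [ 1.58 -1.57  4.86] grip -0.0 0.0
slide [27.63 44.58  7.19] spin -15.67
```

arm_command:
  slide:
    - [3,5,0]
    - [6,10,0]
    - [9,14.8,0]
    - [12,19.5,0]
    - [15,24.2,0]
  spin: [-4,-8,-12,-15.7,-15.7]
  jaw: 4

```text
clock: 6.72
eef_pos: [0.4743, 0.0656, 0.2465]
tool_rot: [0.039, 0.999, -0.0, -0.0]
ft_force: [1.8, 0.7, 0.2]
grip_width: 0.0403
grasp_force: 0.0
```

```bash
python3 - <<'E'
from h import *
print(grip_point_offset)
go(.429,.298,.18,85.5)
E
```

```text
0.0187
t 6.72 pos [0.4743 0.0656 0.2465] yaw 85.54 tilt [-8.e-04 -4.e-04 -1.e+00] F [1.84 0.69 0.19] grip 0.0403 0.0
slide [ 6.32 22.82  6.64] spin 0.04
```

arm_command:
  slide:
    - [1.5,5.5,0]
    - [3,11,0]
    - [4.5,16.5,2]
    - [6.3,22.3,4]
    - [6.3,22.8,6.6]
  spin: [0,0,0,0,0]

```text
clock: 7.35
eef_pos: [0.429, 0.3, 0.18]
tool_rot: [0.036, 0.999, 0.0, 0.0]
ft_force: [0.3, -0.4, -0.2]
grip_width: 0.04
grasp_force: 0.0
```

```bash
python3 - <<'E'
from h import *
c=cam('wrist'); save(c,'w2.png'); W=cloud(c)
def fit(cx,cy,r,z0,z1,name):
    m=(np.hypot(W[...,0]-cx,W[...,1]-cy)<r)&(W[...,2]>z0)&(W[...,2]<z1); p=W[m]
    q=cv2.minAreaRect((p[:,:2]*1000).astype(np.float32)); print(name,len(p),np.median(p[:,2]).round(4),q)
fit(.429,.298,.08,.014,.026,'lid'); fit(.429,.298,.03,.036,.05,'handle')
go(.429,.298,.1,85.5)
E
```

```text
lid 6336 0.019 ((430.633544921875, 299.1065368652344), (65.07767486572266, 113.09834289550781), 85.97013854980469)
handle 436 0.0427 ((430.24853515625, 299.27252197265625), (12.580575942993164, 30.061264038085938), 85.67351531982422)
t 7.4 pos [0.4273 0.2977 0.1759] yaw 85.8 tilt [-0.0056 -0.0037 -1.    ] F [-0.8   0.09 -2.35] grip 0.0402 0.0
slide [-0.2   0.07  7.58] spin 0.3
```

View pics/w2.png

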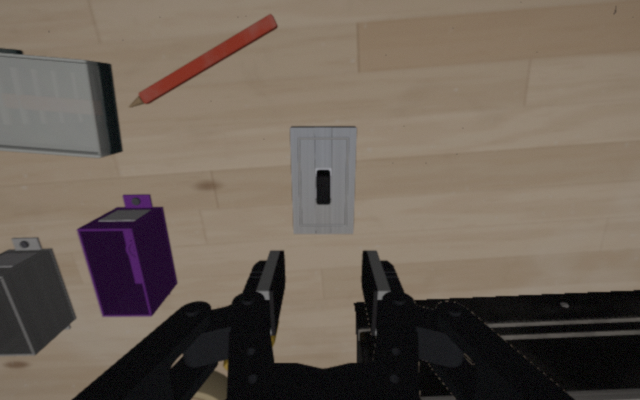

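arm_command:
  slide:
    - [-0.2,0,4]
    - [-0.2,0,8]
    - [-0.2,0,10]
    - [-0.2,0,10]
    - [-0.2,0,10]
  spin: [0,0,0,0,0]

```text
clock: 8.02
eef_pos: [0.4329, 0.2962, 0.0819]
tool_rot: [0.039, 0.999, 0.0, 0.001]
ft_force: [0.4, 0.1, -0.2]
grip_width: 0.04
grasp_force: 0.0
```

```bash
python3 - <<'E'
from h import *
go(.4302,.299,.0225,85.7)
E
```

```text
t 8.03 pos [0.4329 0.2962 0.0819] yaw 85.51 tilt [ 1.1e-03  6.0e-04 -1.0e+00] F [ 0.35  0.09 -0.21] grip 0.04 0.0
slide [0.3  0.25 5.94] spin -0.19
```

arm_command:
  slide:
    - [0.3,0.25,2]
    - [0.3,0.25,4]
    - [0.3,0.25,5.5]
    - [0.3,0.25,5.85]
    - [0.3,0.25,5.85]
  spin: [0,0,0,0,0]

```text
clock: 8.65
eef_pos: [0.4297, 0.2991, 0.0227]
tool_rot: [0.039, 0.999, 0.0, 0.0]
ft_force: [-0.3, -0.3, 0.3]
grip_width: 0.0401
grasp_force: 0.0
```

arm_command:
  slide:
    - [0,0,0]
    - [0,0,0]
    - [0,0,0]
    - [0,0,0]
    - [0,0,0]
  spin: [0,0,0,0,0]
  jaw: 0

```text
clock: 9.28
eef_pos: [0.43, 0.2995, 0.0231]
tool_rot: [0.039, 0.999, 0.001, 0.001]
ft_force: [-0.8, 0.6, 5.5]
grip_width: 0.0127
grasp_force: 59.6
```

arm_command:
  slide:
    - [0,0,-1]
    - [0,0,-3]
    - [0,0,-7]
    - [0,0,-12]
    - [0,0,-15]
  spin: [0,0,0,0,0]

```text
clock: 9.9
eef_pos: [0.4294, 0.299, 0.1744]
tool_rot: [0.039, 0.999, 0.0, 0.001]
ft_force: [0.7, 1.0, -2.8]
grip_width: 0.0123
grasp_force: 58.8
```

arm_command:
  slide:
    - [0.5,-1,0]
    - [0,-4,0]
    - [-1,-9,0]
    - [-3,-14,0]
    - [-5,-19,0]
  spin: [0,0,0,0,0]

```text
clock: 10.52
eef_pos: [0.4621, 0.1034, 0.1698]
tool_rot: [0.039, 0.999, -0.001, -0.002]
ft_force: [0.8, 0.7, -2.7]
grip_width: 0.0124
grasp_force: 58.9
```

```bash
python3 - <<'E'
from h import *
go(.5397,-.052,.173,87.4)
E
```

```text
t 10.53 pos [0.4621 0.1034 0.1698] yaw 85.58 tilt [-0.005  -0.0013 -1.    ] F [ 0.83  0.65 -2.75] grip 0.0124 58.9
slide [ -8.93 -14.89  -0.34] spin -1.82
```

arm_command:
  slide:
    - [-2.4,-4,0]
    - [-5,-8,0]
    - [-7,-12,0]
    - [-8.5,-14,0]
    - [-8.8,-14.9,0]
  spin: [0,0,-1,-1.8,-1.8]

```text
clock: 11.15
eef_pos: [0.5388, -0.0511, 0.1696]
tool_rot: [0.024, 1.0, 0.0, -0.003]
ft_force: [0.1, 0.8, -2.5]
grip_width: 0.0132
grasp_force: 59.0
```

arm_command:
  slide:
    - [0,0,0]
    - [0,0,0]
    - [0,0,0]
    - [0,0,0]
    - [0,0,0]
  spin: [0,0,0,0,0]

```text
clock: 11.78
eef_pos: [0.5406, -0.0493, 0.1725]
tool_rot: [0.023, 1.0, 0.0, 0.0]
ft_force: [0.2, 0.3, -2.8]
grip_width: 0.013
grasp_force: 59.0
```

```bash
python3 - <<'E'
from h import *
go(.5397,-.052,.173,87.4)
for n in ['scene','top','wrist']:
    c=cam(n); W=cloud(c); save(c,n+'3.png')
    m=(abs(W[...,0]-.54)<.075)&(abs(W[...,1]+.052)<.06)&(W[...,2]>.156)&(W[...,2]<.176); p=W[m]
    q=cv2.minAreaRect((p[:,:2]*1000).astype(np.float32)); print(n,len(p),np.median(p[:,2]).round(4),q)
    if len(p)>50:
        A=np.c_[p[:,:2]-[.54,-.052],np.ones(len(p))]; print('plane',np.linalg.lstsq(A,p[:,2],rcond=None)[0])
E
```

```text
t 11.78 pos [ 0.5406 -0.0493  0.1725] yaw 87.38 tilt [ 3.e-04  0.e+00 -1.e+00] F [ 0.15  0.3  -2.84] grip 0.013 59.0
slide [ 0.08 -0.27 -0.05] spin -0.02
scene 659 0.1683 ((538.0801391601562, -51.16930389404297), (67.73880767822266, 115.6291732788086), 86.50801849365234)
plane [0.02751438 0.0619047  0.16793819]
top 0 nan ((0.0, 0.0), (0.0, 0.0), 0.0)
wrist 15052 0.1682 ((540.52490234375, -50.890419006347656), (65.38446807861328, 113.82118225097656), 87.6898193359375)
plane [0.00931315 0.00193635 0.16827209]
  return _methods._mean(a, axis=axis, dtype=dtype,
  ret = ret.dtype.type(ret / rcount)
```

View pics/wrist3.png

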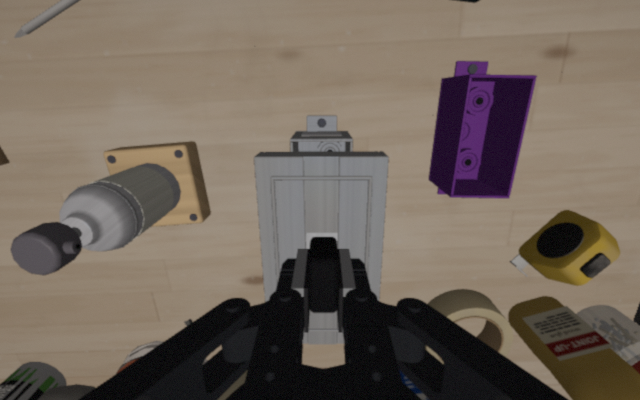

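The lids are held level and centred over the tin; its near tab shows at (322,122). I'll lower in stages and watch the force.

arm_command:
  slide:
    - [0.1,-0.27,2]
    - [0.1,-0.27,4.5]
    - [0.1,-0.27,6.5]
    - [0.1,-0.27,7.6]
    - [0.1,-0.27,7.6]
  spin: [0,0,0,0,0]

```text
clock: 12.55
eef_pos: [0.5389, -0.0524, 0.0956]
tool_rot: [0.023, 1.0, 0.0, -0.001]
ft_force: [0.2, 0.6, -2.0]
grip_width: 0.0126
grasp_force: 58.9
```

arm_command:
  slide:
    - [0,0,0]
    - [0,0,0.3]
    - [0,0,0.7]
    - [0,0,1.1]
    - [0,0,1.1]
  spin: [0,0,0,0,0]

```text
clock: 13.18
eef_pos: [0.539, -0.0524, 0.0848]
tool_rot: [0.023, 1.0, 0.0, -0.001]
ft_force: [-1.0, -0.4, -3.0]
grip_width: 0.0127
grasp_force: 58.9
```

```bash
python3 - <<'E'
from h import *
go(.5397,-.052,.0695,87.4)
E
```

```text
t 13.18 pos [ 0.539  -0.0524  0.0848] yaw 87.34 tilt [-1.1e-03  1.0e-04 -1.0e+00] F [-1.02 -0.36 -2.96] grip 0.0127 58.9
slide [-0.07  0.04  1.53] spin -0.06
```

arm_command:
  slide:
    - [-0.07,0.04,0]
    - [-0.07,0.04,0.2]
    - [-0.07,0.04,0.4]
    - [-0.07,0.04,0.6]
    - [-0.07,0.04,0.6]
  spin: [0,0,0,0,0]

```text
clock: 13.8
eef_pos: [0.5399, -0.052, 0.079]
tool_rot: [0.023, 1.0, 0.0, -0.0]
ft_force: [-0.2, 0.5, -2.8]
grip_width: 0.0127
grasp_force: 59.0
```

arm_command:
  slide:
    - [0,0,0.2]
    - [0,0,0.4]
    - [0,0,0.6]
    - [0,0,0.8]
    - [0,0,0.85]
  spin: [0,0,0,0,0]

```text
clock: 14.42
eef_pos: [0.54, -0.052, 0.0706]
tool_rot: [0.023, 1.0, 0.0, -0.0]
ft_force: [-0.0, -0.0, -2.1]
grip_width: 0.0129
grasp_force: 59.0
```

arm_command:
  slide:
    - [0,0,0.05]
    - [0,0,0.1]
    - [0,0,0.15]
    - [0,0,0.2]
    - [0,0,0.2]
  spin: [0,0,0,0,0]

```text
clock: 15.05
eef_pos: [0.5402, -0.052, 0.0692]
tool_rot: [0.023, 1.0, -0.0, 0.0]
ft_force: [-0.9, 0.5, 0.8]
grip_width: 0.0126
grasp_force: 59.3
```

```bash
python3 - <<'E'
from h import *
go(.5397,-.052,.0695,87.4)
c=cam('wrist'); W=cloud(c)
m=(abs(W[...,0]-.54)<.075)&(abs(W[...,1]+.052)<.06)&(W[...,2]>.055)&(W[...,2]<.075); p=W[m]
print(len(p),np.median(p[:,2]).round(4),cv2.minAreaRect((p[:,:2]*1000).astype(np.float32)))
E
```

```text
t 15.05 pos [ 0.5402 -0.052   0.0692] yaw 87.34 tilt [ 3.e-04 -0.e+00 -1.e+00] F [-0.86  0.52  0.85] grip 0.0126 59.3
slide [ 0.05  0.   -0.03] spin -0.06
15101 0.065 ((539.9032592773438, -53.238861083984375), (65.22967529296875, 113.88370513916016), 87.38325500488281)
```

arm_command:
  slide:
    - [0,0,0.05]
    - [0,0,0.1]
    - [0,0,0.1]
    - [0,0,0.1]
    - [0,0,0.1]
  spin: [0,0,0,0,0]

```text
clock: 15.72
eef_pos: [0.5402, -0.052, 0.0691]
tool_rot: [0.023, 1.0, -0.0, 0.0]
ft_force: [-3.5, 0.6, 8.4]
grip_width: 0.0127
grasp_force: 60.6
```

arm_command:
  slide:
    - [0,0,-0.1]
    - [0,0,-0.1]
    - [0,0,-0.1]
    - [0,0,-0.1]
    - [0,0,-0.1]
  spin: [0,0,0,0,0]
  jaw: 4

```text
clock: 16.35
eef_pos: [0.5401, -0.052, 0.0687]
tool_rot: [0.023, 1.0, 0.0, -0.0]
ft_force: [-0.1, -0.4, -0.4]
grip_width: 0.0401
grasp_force: 0.0
```

arm_command:
  slide:
    - [0,0,-1]
    - [0,0,-4]
    - [0,0,-8]
    - [0,0,-8]
    - [0,0,-8]
  spin: [0,0,0,0,0]

```text
clock: 16.98
eef_pos: [0.5401, -0.052, 0.1491]
tool_rot: [0.023, 1.0, -0.0, 0.0]
ft_force: [0.2, 0.1, 0.0]
grip_width: 0.04
grasp_force: 0.0
```

```bash
python3 - <<'E'
from h import *
go(.5397,-.052,.0695,87.4)
for n in ['scene','wrist']:
    c=cam(n); W=cloud(c); save(c,n+'4.png')
    for z0,z1 in ((.055,.075),(.083,.1)):
        m=(abs(W[...,0]-.54)<.075)&(abs(W[...,1]+.052)<.06)&(W[...,2]>z0)&(W[...,2]<z1); p=W[m]
        if len(p)<9: continue
        print(n,len(p),np.median(p[:,2]).round(4),cv2.minAreaRect((p[:,:2]*1000).astype(np.float32)))
        A=np.c_[p[:,:2]-[.54,-.052],np.ones(len(p))]; print('plane',np.linalg.lstsq(A,p[:,2],rcond=None)[0])
E
```

```text
t 16.98 pos [ 0.5401 -0.052   0.1491] yaw 87.34 tilt [ 5.e-04 -1.e-04 -1.e+00] F [0.22 0.11 0.02] grip 0.04 0.0
slide [0.05 0.   7.96] spin -0.06
scene 668 0.0652 ((538.5588989257812, -52.121742248535156), (68.52408599853516, 118.43722534179688), 87.44873809814453)
plane [0.01474286 0.0365647  0.06501889]
scene 47 0.0886 ((538.752197265625, -53.054901123046875), (13.344281196594238, 32.3631477355957), 88.18688201904297)
plane [0.00767665 0.13520368 0.08878546]
wrist 10531 0.0649 ((539.7960815429688, -53.33123016357422), (65.10926055908203, 113.19847106933594), 87.57825469970703)
plane [ 0.00242891 -0.00032893  0.06492293]
wrist 779 0.0886 ((540.131591796875, -52.62234878540039), (13.787583351135254, 29.63544273376465), 87.6511459350586)
plane [ 0.02817996 -0.00090591  0.08846309]
```

View pics/wrist4.png

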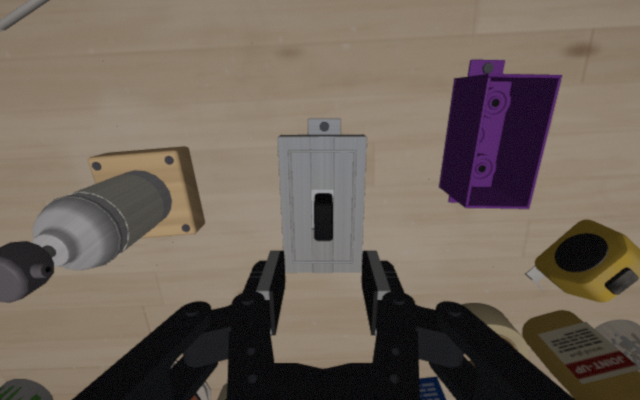

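Both lids are seated: the outer top is at 65 mm and the handle top at 88.6 mm, and both are level. Next I'll grip the outer lid by its long sides.

arm_command:
  slide:
    - [0,0,0]
    - [0,0,0]
    - [0,0,2]
    - [0,0,4]
    - [0,0,5]
  spin: [0,0,0,0,0]
  jaw: 8.54

```text
clock: 17.7
eef_pos: [0.5393, -0.052, 0.0974]
tool_rot: [0.023, 1.0, 0.0, -0.001]
ft_force: [-0.2, -0.3, -0.3]
grip_width: 0.0853
grasp_force: 0.0
```

arm_command:
  slide:
    - [0,0,2]
    - [0,0,4]
    - [0,0,5.5]
    - [0,0,6.4]
    - [0,0,6.4]
  spin: [0,0,0,0,0]

```text
clock: 18.32
eef_pos: [0.5398, -0.052, 0.0343]
tool_rot: [0.023, 1.0, 0.0, -0.001]
ft_force: [-0.4, -0.6, 0.1]
grip_width: 0.0853
grasp_force: 0.0
```

```bash
python3 - <<'E'
from h import *
go(.5400,-.0522,.035,87.4)
c=cam('scene'); cv2.imwrite('pics/s5.png',cv2.resize(cv2.cvtColor(c['pixels'][150:290,260:460],cv2.COLOR_RGB2BGR),None,fx=3,fy=3))
E
```

```text
t 18.32 pos [ 0.5398 -0.052   0.0343] yaw 87.34 tilt [-1.2e-03  1.0e-04 -1.0e+00] F [-0.38 -0.56  0.08] grip 0.0853 0.0
slide [-0.02 -0.02 -0.07] spin -0.06
```

View pics/s5.png

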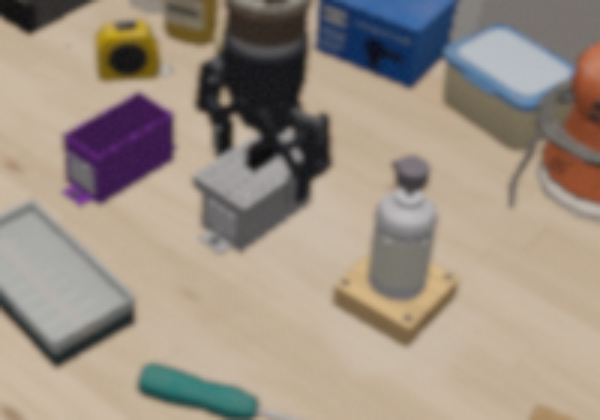

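The fingers straddle the lid's long sides around (265,160) in the crop, with space around them. Closing now.

arm_command:
  slide:
    - [0,0,0]
    - [0,0,0]
    - [0,0,0]
    - [0,0,0]
    - [0,0,0]
  spin: [0,0,0,0,0]
  jaw: 0

```text
clock: 19.0
eef_pos: [0.5411, -0.0521, 0.0359]
tool_rot: [0.023, 1.0, -0.0, 0.001]
ft_force: [-0.2, 0.5, 5.4]
grip_width: 0.0638
grasp_force: 66.7
```

```bash
python3 - <<'E'
from h import *
go(.5400,-.0522,.035,87.4)
E
```

```text
t 19.0 pos [ 0.5411 -0.0521  0.0359] yaw 87.35 tilt [ 2.4e-03 -3.0e-04 -1.0e+00] F [-0.21  0.48  5.39] grip 0.0638 66.7
slide [ 0.11 -0.01  0.09] spin -0.05
```

arm_command:
  slide:
    - [0,0,-0.2]
    - [0,0,-0.4]
    - [0,0,-0.7]
    - [0,0,-1]
    - [0,0,-1]
  spin: [0,0,0,0,0]

```text
clock: 19.62
eef_pos: [0.5402, -0.052, 0.045]
tool_rot: [0.023, 1.0, -0.0, 0.0]
ft_force: [0.8, -0.1, -1.2]
grip_width: 0.0638
grasp_force: 66.1
```

```bash
python3 - <<'E'
from h import *
go(.5400,-.0522,.035,87.4)
for n in ['wrist','scene']:
    c=cam(n); W=cloud(c)
    for z0,z1 in ((.07,.0815),(.0835,.105)):
        m=(abs(W[...,0]-.54)<.06)&(abs(W[...,1]+.052)<(.03 if z0<.08 else .01))&(W[...,2]>z0)&(W[...,2]<z1); p=W[m]
        if len(p)>9: print(n,len(p),np.median(p,axis=0).round(4))
E
```

```text
t 19.62 pos [ 0.5402 -0.052   0.045 ] yaw 87.34 tilt [ 1.e-04 -0.e+00 -1.e+00] F [ 0.76 -0.05 -1.21] grip 0.0638 66.1
slide [ 0.02 -0.02  1.  ] spin -0.06
wrist 25340 [ 0.5167 -0.0515  0.074 ]
wrist 2341 [ 0.5371 -0.0522  0.0886]
scene 357 [ 0.5101 -0.0524  0.0747]
scene 41 [ 0.5315 -0.0538  0.0886]
```

The outer lid is up 9 mm and the handle top is still at 88.6 mm, so the inner lid hasn't moved. The load is about 1.2 N, the outer lid alone. I'll keep lifting.

arm_command:
  slide:
    - [0,0,-0.4]
    - [0,0,-0.9]
    - [0,0,-1.4]
    - [0,0,-1.9]
    - [0,0,-2.4]
  spin: [0,0,0,0,0]

```text
clock: 20.35
eef_pos: [0.5403, -0.052, 0.0693]
tool_rot: [0.023, 1.0, -0.0, 0.0]
ft_force: [-0.9, 0.4, -1.1]
grip_width: 0.0636
grasp_force: 66.1
```

arm_command:
  slide:
    - [0,0,-1]
    - [0,0,-3]
    - [0,0,-5.5]
    - [0,0,-7.5]
    - [0,0,-9]
  spin: [0,0,0,0,0]

```text
clock: 20.98
eef_pos: [0.5405, -0.0521, 0.1603]
tool_rot: [0.023, 1.0, -0.0, 0.001]
ft_force: [0.0, 0.1, -0.6]
grip_width: 0.0636
grasp_force: 66.1
```

arm_command:
  slide:
    - [0,0,0]
    - [0,0,0]
    - [0,0,0]
    - [0,0,0]
    - [0,0,0]
  spin: [0,0,0,0,0]

```text
clock: 21.6
eef_pos: [0.54, -0.052, 0.1584]
tool_rot: [0.023, 1.0, 0.0, -0.0]
ft_force: [-0.3, -0.7, -1.1]
grip_width: 0.0642
grasp_force: 66.2
```

```bash
python3 - <<'E'
from h import *
go(.5400,-.0522,.035,87.4)
c=cam('scene'); W=cloud(c)
for z0,z1 in ((.055,.07),(.082,.1),(.16,.215)):
    m=(abs(W[...,0]-.54)<.06)&(abs(W[...,1]+.052)<.035)&(W[...,2]>z0)&(W[...,2]<z1); p=W[m]
    if len(p)>3: print(len(p),np.median(p,axis=0).round(4),p[:,2].max())
cv2.imwrite('pics/s6.png',cv2.resize(cv2.cvtColor(c['pixels'][110:270,240:450],cv2.COLOR_RGB2BGR),None,fx=3,fy=3))
E
```

```text
t 21.6 pos [ 0.54   -0.052   0.1584] yaw 87.34 tilt [-7.e-04  1.e-04 -1.e+00] F [-0.28 -0.72 -1.14] grip 0.0642 66.2
slide [-1.000e-02 -2.000e-02  1.234e+01] spin -0.06
422 [ 0.525  -0.0587  0.0626] 0.0698432841958375
52 [ 0.535  -0.0535  0.0885] 0.09260533730402513
602 [ 0.5127 -0.0485  0.1877] 0.21492810343724236
```

View pics/s6.png

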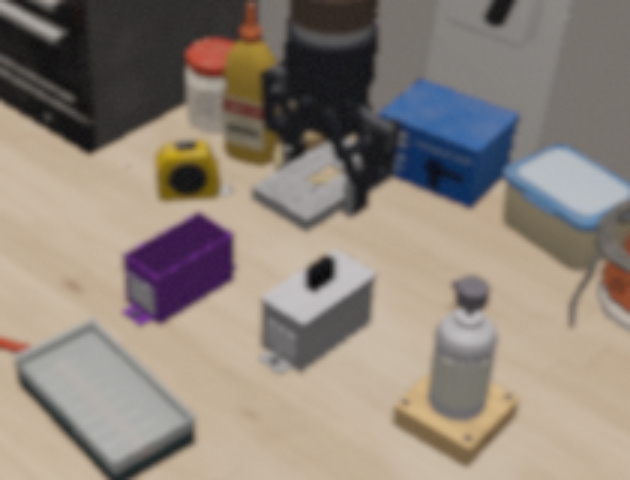

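The inner lid sits flush on the tin with its flange at 62.6 mm and its handle at (320,270) in the crop. The outer lid is held level about 12 cm above where it sat. Handing in.

```bash
python3 -c "
from workcell import *
print(job_done())"
```

```text
the job is handed in; nothing more can be done
None
```

The job is handed in at 21.6 s: the nozzle was pressed to its stop and sprang back, both lids were seated on the tin, and the outer lid alone is held level about 12 cm above where it sat, with the inner lid still seated.

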